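# Plug the inspected relay module back into the card rack

### The arm

A 6-joint arm with a two-finger parallel gripper is mounted at the origin on the work surface. World frame = base frame: x ahead of the robot, y to its left, z up, the work surface at z = 0. Lengths are in mm, angles in degrees, forces in N, time in s.
With the tool pointing down it reaches from about 300 to 850 mm from the base axis. Payload 4.2 kg.
Tool frame: the origin (TCP) lies midway between the tips of the shut fingers; the grasp point (between the pads) lies 19 mm behind it; z points along the fingers, y is the line along which they close (so a half turn about z gives the same grasp; the last joint's range is limited). The gripper opens to 91 mm and grips with 3 to 60 N. Pads are 32 mm wide; open, the fingers measure 118 mm over their backs; the gripper's body (76 mm by 178 mm) begins 60 mm behind the grasp point.
Start: joints at [69.385, 18.312, 89.639, -0, 72.044, -1.146], TCP at [191.65, 542.138, 213.976] pointing down, gripper open.
Joint ranges: [-177.97, 177.97], [-48.28, 115.42], [12.27, 149.76], [-77.06, 257.06], [2.81, 150.46], [-146.56, 146.56]. Speed limits (degrees/s): [147.25, 147.25, 180, 180, 180, 180].

### API

Orientations are given as [roll, pitch, yaw] about the fixed x, y, z axes, in that order (R = Rz(yaw) Ry(pitch) Rx(roll)).
In Python, from workcell import env gives the robot as it stands.
- The arm moves only by the tool send_rows, never from a script. Its argument "steps" is a list that holds one entry, the list of rows, each a list of 5 numbers: the shift along the tool's x, y, z scaled (see below), then the turn about the tool's z scaled (see below), then the opening, from 0 (shut) to 1 (fully open). In form: [[[dx, dy, dz, yaw, fingers], ...]]. A call has 1 to 5 rows; each row shifts and turns the commanded pose from where the row before left it, along the tool's axes as they then stand; what a row does not reach is not made up. The controller multiplies each number of a shift by 0.04 m and each number of a turn by 0.12 rad. A row lasts 1/12 s, in which the tool goes at most 41.7 mm and 7.16 degrees, less where a joint would pass 70% of its speed; a pose out of reach is approached as far as the arm can. A call with a number of a shift or a turn outside -1 to 1 is refused whole. A call with a gripper value outside its range is refused whole. The fingers move at their own pace and stop on an object; "squeeze" is the grip in N (left out, the last holds). Time passes only in rows, so rows that do not move let the fingers close. It gives the time, the measured TCP pose, the force, the opening and the grip force at its end, in the units of the state.
- env.state(): the state, without advancing time (a new reading comes with each control period).
- env.grab_frame(name): name is "scene" or "top" or "wrist"; returns a dict with "pixels" (480x640x3 uint8, red, green, blue), "depth" (480x640 float32, mm along the optical axis (not along the pixel's ray), 0 where there is no reading), "intrinsics" (3x3 intrinsics, pixels), "cam_to_world" (4x4, takes a point from camera to world coordinates). Camera axes: x right, y down, z forward; pixel columns grow to the right and rows downward; lengths in mm; the calibration is good to about 2 mm. The wrist camera is an equidistant fisheye: a pixel r from the principal point sees the ray r / f radians off the axis. A picture is of the moment at which its call begins.
- env.job_done(): hands the job in; it is judged then, once.
The state is a dict: "time_s": time; "qpos": joint angles; "qvel": joint speeds; "effort": joint torques, N m; "ee_pos": TCP position; "ee_rot": TCP orientation; "force": force on the tool from outside, world axes, zero at the start; "torque": the same for the moment, N m; "gripper_width": finger opening in mm; "gripper_force": force on a finger pad.
Only numpy, scipy, OpenCV 4.12 (cv2) and the standard library are available. Lean on these libraries where they do the work, as an engineer would, in place of code of your own. Each camera call takes 0.05 s, during which the arm holds its last target. There are 200 camera calls.

### The job

Take the relay module with the red tab from the sloping inspection stand and stand it upright on its contact edge in the free slot of the card rack, with its component side facing the same way as on its neighbours. Every slot has a stop set at its own height, with a stiff brass contact strip above it: push the module down until the strip has gone all the way down and you feel the solid stop, without ramming it (50 N would break it), and let go. Leave the other modules, the screwdriver and the blue dish where they are.

Things in the scene. Friction and masses are not known exactly. Their poses are not given: they have to be found in the camera images.
- module: Module to put away, 250 g: grey plate 90 (y) x 8 (x) x 80 mm (z) with a red pull tab on its top edge, 50 (y) x 12 (x) mm, z = 79 to 111. Origin: middle of the lower (brass contact) edge; z points to the tab, x out of the component side (green; blue and black parts stand 6 mm proud within y = -30 to 24, z = 19 to 65 mm; the back is plain grey). Starts on the stand, z 28 degrees from vertical.
- module_tab (a point): Middle of the module's red pull tab, at (0, 0, 95) mm in the module's frame: the place to grip, across the 12 mm thickness (along the module's x).
- module_face (a point): Point just above the component side, at (10, 0, 40) mm in the module's frame.
- slot: Free slot of the rack (any of its three). Origin: middle of the slot at the rack's floor, 12 mm above the table. z up, y along the slot, x across it, the way component sides must face. Its solid stop (height-adjustable) lies somewhere between 0 and 20 mm above this origin. A brass contact strip (6 x 64 mm) starts 8 mm above the stop; about 8 N pushes it down to the stop, where it stays.
- strip (a joint): Travel of the brass contact strip in the free slot, in m: 0 as found, grows as it is pushed down; 0.008 when a module pushed onto it has reached the solid stop.
- rack: Fixed card rack: grey floor 176 (x) x 124 (y) x 12 mm, end walls with inner faces at y = +-47 mm, lips up to 89 mm, and black ribs on them (37 to 47 mm from the middle) that form slots at x = -56, 0, 56 mm, 11 mm wide up to 72 mm above the table, then flaring to about 20 mm at 80 mm. Origin: centre of the underside, on the table; axes parallel to slot.
- stand: Fixed white sloping stand, grey base 110 x 110 x 8 mm. Origin: on the table under the base (x = -60 to 50, y = -55 to 55 mm). Its face, 100 mm wide, leans 28 degrees from vertical, top towards -x; the module's lower edge rests on a ledge at (15, 0, 22) mm with a 6 mm lip in front. It backs only the module's lower 58 mm: the tab overhangs freely.
- module_b: A relay module already in the rack, like module but with a yellow tab; a bystander. Origin and axes as for module; it stands on the stop of one of the rack's other two slots, 0 to 20 mm above the rack's floor.
- module_c: A relay module already in the rack, like module but with a yellow tab; a bystander. Origin and axes as for module; it stands on the stop of one of the rack's other two slots, 0 to 20 mm above the rack's floor.
- screwdriver: Screwdriver with a red handle, 170 mm long, lying on the mat along its x axis; a bystander. Origin: underside, near the middle of its length.
- dish: Blue open dish for screws, 64 mm across, 30 mm high; a bystander. Origin: centre of its underside.
There are look-alikes about, which are no part of the job. Leave any pink or purple look-alike of the module alone.

How it is judged (in metres and radians):
At the end, for the whole second after the job is handed in: Module released, at rest in the free slot, pushed to its stop (strip down 6.2 mm or more), within 5 mm across and 6 mm along the slot, upright within 0.1 rad, components facing the slot's +x. Yellow-tabbed modules within 12 mm, screwdriver and dish within 30 mm of their starts (x of module in the frame of slot between -0.005 and 0.005 m and y of module in the frame of slot between -0.006 and 0.006 m and value of joint strip above 0.0062 m and z of module in the frame of slot between -0.002 and 0.023 m and angle between module's own z axis and vertical below 0.1 rad and angle between the x axis of module and the x axis of slot, either way round below 0.1 rad and x of module_face in the frame of slot above 0.003 m and linear speed of module below 0.02 m/s and distance of each of module_b, module_c from where it was at the start of the episode below 0.012 m and distance of each of screwdriver, dish from where it was at the start of the episode below 0.03 m); the robot touches nothing.
It fails at once if a module already in the rack is pulled up or displaced by more than 12 mm (distance of any of module_b, module_c from where it was at the start of the episode above 0.012 m).
It fails at once if the screwdriver or the dish is shifted by more than 30 mm (distance of any of screwdriver, dish from where it was at the start of the episode above 0.03 m).
It fails at once if the module is rammed against the slot's strip and stop, or the rack, with more than 50 N (contact force between module and slot above 50 N or contact force between module and rack above 50 N).
It also fails if it takes over 51 s, if anything falls off the work surface, if the arm or the gripper's body presses on something with over 40 N, if the wrist force passes 120 N, or if a joint passes its speed limit or range.

## Working session

There is one attempt and no reset: what is moved stays moved. The work goes in short steps, Python scripts to look and compute and a tool call to move; the robot and the scene stay as the last step left them, time stands still between calls to the robot, and variables do not carry over. Pictures are saved under pics/ and viewed, at most 10 in all, crops included, and the job is handed in when it is done.

Besides the shell and the picture viewer there is one more tool, called after ">>>" by a JSON object that holds its "api" and its "payload", one argument or row to a line. send_rows: Moves the arm, as the interface text tells. Shifts and turns lie within -1 to 1; 1 stands for 0.04 m of shift or 0.12 rad of turn. Its arguments: {"type":"object","properties":{"steps":{"type":"array"},"squeeze":{"type":"number"}},"required":["steps"]}

```bash
mkdir -p pics; ls; python3 - <<'E'
from workcell import env
import cv2,numpy as np
for n in("scene","top"):
    f=env.grab_frame(n)
    np.savez(f"pics/{n}0.npz",**f)
    cv2.imwrite(f"pics/{n}0.png",f["pixels"][:,:,::-1])
    print(n,f["intrinsics"].tolist(),f["cam_to_world"].round(3).tolist())
print(env.state())
E
```

```text
pics
scene [[442.6419462887254, 0.0, 322.9593236738021], [0.0, 442.6419462887254, 241.9060153987935], [0.0, 0.0, 1.0]] [[0.726, 0.588, -0.356, 817.074], [0.688, -0.609, 0.394, -293.644], [0.015, -0.531, -0.847, 751.368], [0.0, 0.0, 0.0, 1.0]]
top [[548.991042662052, 0.0, 315.13137502916237], [0.0, 548.991042662052, 238.78752684732981], [0.0, 0.0, 1.0]] [[-0.023, -0.997, 0.079, 491.833], [-0.999, 0.026, 0.032, -22.217], [-0.034, -0.079, -0.996, 911.928], [0.0, 0.0, 0.0, 1.0]]
{'time_s': 0.1, 'qpos': array([ 6.93851110e+01,  1.83486134e+01,  8.96988515e+01, -1.08859573e-03,
        7.20440736e+01, -1.14637040e+00]), 'qvel': array([ 0.01447792, -0.16037607, -0.154341  , -0.05122255,  0.1330916 ,
       -0.06867262]), 'effort': array([ 2.08845355e-03, -4.13331199e+01, -2.32509130e+01,  7.31201191e-02,
        4.22121864e-02, -7.91343200e-05]), 'ee_pos': array([191.49288538, 541.70221226, 213.20181191]), 'ee_rot': array([-1.79908459e+02, -7.96543423e-04,  1.60531817e+02]), 'force': array([ 0.47009887, -0.34524966, -0.16685494]), 'torque': array([ 0.00432362,  0.00206595, -0.01085178]), 'gripper_force': 0.0, 'gripper_width': 91.40094196885202}
```

View pics/scene0.png

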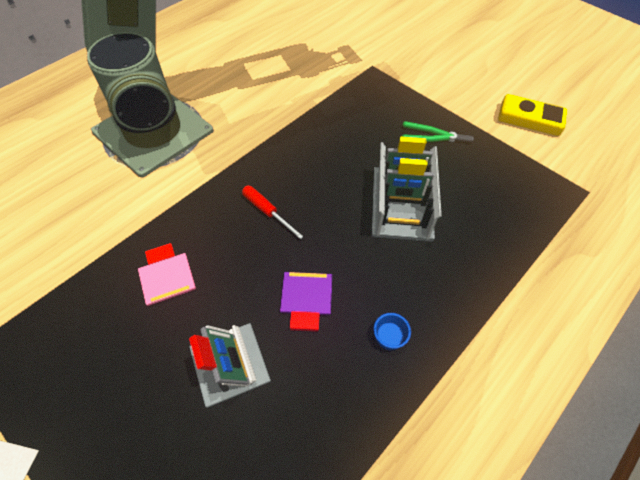

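View pics/top0.png

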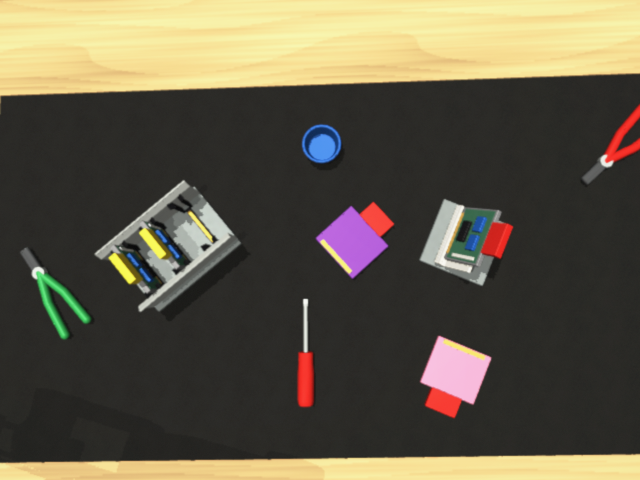

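The scene view shows the stand at (228,362) with its red tab at (202,352), and the rack at (406,190) with the free slot nearest the camera (strip at 404,220). The top view shows the red tab at (498,240), the rack at (170,247), and the free slot's strip at (202,226). The neighbours' component sides face the free slot. Next I'll take enlarged crops and depth.

```bash
cat > h.py <<'E'
import numpy as np,cv2
def load(n): return dict(np.load(f"pics/{n}.npz"))
def cloud(f):
    v,u=np.mgrid[:480,:640]; K=f["intrinsics"]; d=f["depth"]
    p=np.stack([(u-K[0,2])/K[0,0]*d,(v-K[1,2])/K[1,1]*d,d],-1)
    T=f["cam_to_world"]; return p@T[:3,:3].T+T[:3,3]
E
python3 - <<'E'
from h import *
t=load("top0")["pixels"][:,:,::-1]; s=load("scene0")["pixels"][:,:,::-1]
g=lambda im,x,y,w,h:cv2.resize(im[y:y+h,x:x+w],(400,300),interpolation=cv2.INTER_CUBIC)
cv2.imwrite("pics/crop.png",np.vstack([np.hstack([g(t,85,170,168,150*168//200),g(t,405,180,120,120*3//4+20)]),np.hstack([g(s,340,125,160,120),g(s,170,310,120,100)])]))
for n in("top0","scene0"):
    f=load(n);P=cloud(f);c=f["pixels"].astype(int);r,gg,b=c[...,0],c[...,1],c[...,2]
    v,u=np.mgrid[:480,:640]
    red=(r>110)&(gg<60)&(b<60); yel=(r>150)&(gg>120)&(b<80)
    box=((u>475)&(u<520)&(v>210)&(v<265)) if n=="top0" else ((u>185)&(u<220)&(v>330)&(v<375))
    boxr=((u>90)&(u<245)&(v>175)&(v<315)) if n=="top0" else ((u>370)&(u<445)&(v>130)&(v<240))
    m=red&box&(f["depth"]>0)
    q=P[m]; print(n,"tab",len(q),np.percentile(q,[2,50,98],axis=0).round(1).tolist())
    k,l,st,ce=cv2.connectedComponentsWithStats((yel&boxr).astype(np.uint8))
    for i in range(1,k):
        if st[i,4]>15:
            q=P[(l==i)&(f["depth"]>0)]; print(" yel",st[i].tolist(),ce[i].round(),np.percentile(q,[2,50,98],axis=0).round(1).tolist())
E
```

```text
top0 tab 706 [[524.9, -278.5, 95.0], [547.8, -258.7, 114.3], [570.3, -243.0, 123.6]]
 yel [139, 229, 6, 11, 17] [141. 234.] [[562.0, 249.9, 12.1], [572.8, 271.5, 79.6], [579.7, 291.8, 135.3]]
 yel [146, 229, 20, 30, 49] [157. 244.] [[533.5, 218.5, 130.3], [553.6, 229.5, 133.4], [572.8, 245.0, 136.0]]
 yel [109, 253, 27, 31, 119] [122. 268.] [[498.7, 262.6, -2.0], [520.3, 286.3, 133.0], [539.6, 349.5, 136.2]]
scene0 tab 628 [[527.8, -274.2, 97.1], [553.3, -258.0, 116.3], [574.9, -241.5, 124.7]]
 yel [400, 136, 26, 8, 158] [412. 140.] [[500.4, 265.6, 129.6], [521.1, 282.4, 135.4], [541.1, 300.2, 137.6]]
 yel [400, 158, 28, 8, 162] [413. 161.] [[537.0, 221.8, 128.9], [556.9, 239.1, 134.8], [575.8, 257.8, 136.9]]
 yel [388, 219, 32, 4, 65] [405. 220.] [[569.5, 176.5, 20.5], [594.8, 196.9, 23.8], [615.1, 213.3, 27.2]]
```

View pics/crop.png

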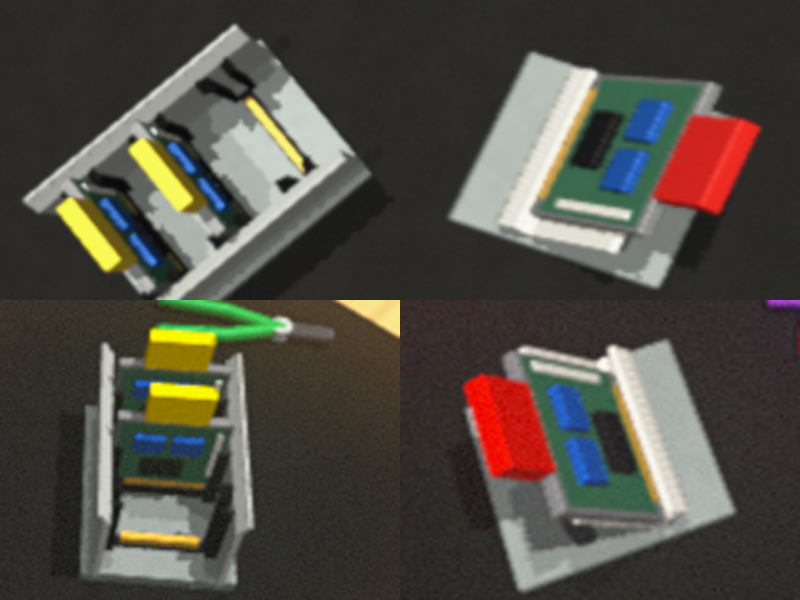

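The crop confirms it: the green sides of the rack modules face the free slot, and the red tab overhangs the stand on the side away from the ledge. Next I'll do careful fits of the tabs, walls and strip.

```bash
cat >> h.py <<'E'
def hue(f):
    h=cv2.cvtColor(f["pixels"],cv2.COLOR_RGB2HSV).astype(int); return h[...,0],h[...,1],h[...,2]
def rect(q):
    c,s,a=cv2.minAreaRect(q[:,:2].astype(np.float32)); return np.round(c,1),np.round(s,1),round(a,1)
E
python3 - <<'E'
from h import *
for n in("top0","scene0"):
    f=load(n);P=cloud(f);H,S,V=hue(f);d=f["depth"]>0
    m=d&(V<60)&(abs(P[...,0]-500)<60)&(abs(P[...,1]-50)<60); print(n,"mat z",np.median(P[m][:,2]).round(2))
    reg=lambda x,y,r:(np.hypot(P[...,0]-x,P[...,1]-y)<r)&d
    yel=(H>20)&(H<35)&(S>140)&(V>90)
    for nm,x,y in(("c",520,284),("b",556,239)):
        m=reg(x,y,33)&yel&(P[...,2]>120); z=np.percentile(P[m][:,2],90)
        q=P[m&(abs(P[...,2]-z)<3)]; print(nm,len(q),rect(q),z.round(1),q.mean(0).round(1))
    q=P[reg(594,196,45)&(H>15)&(H<35)&(S>110)&(P[...,2]>14)&(P[...,2]<45)];print("strip",len(q),rect(q),np.median(q,0).round(1))
    # tab: plane of large face & top face
    m=reg(550,-259,45)&((H<8)|(H>172))&(S>150)&(P[...,2]>85); q=P[m]; print("tab",len(q),rect(q))
    c=np.median(q,0)
    # rack wall top points z~89
    m=reg(556,240,130)&(S<60)&(P[...,2]>85)&(P[...,2]<93); q=P[m]; print("lips",len(q),rect(q))
    a=np.radians(-50.4); e=np.array([np.cos(a),np.sin(a)]); n2=np.array([-e[1],e[0]])
    y=(q[:,:2]-[556,240])@n2; print(np.histogram(y,bins=np.arange(-66,67,4)))
    for s in(1,-1):
        w=q[(y*s>35)][:,:2]; l=cv2.fitLine(w.astype(np.float32),cv2.DIST_HUBER,0,.1,.1).ravel(); print("wall",len(w),np.degrees(np.arctan2(l[1],l[0])).round(2),w.mean(0).round(1))
    # module green plane
    m=reg(570,-220,70)&(H>60)&(H<95)&(S>60)&(P[...,2]>20); q=P[m]; print("green",len(q),q.mean(0).round(1)); 
    for _ in range(3):
        u,s,vt=np.linalg.svd(q-q.mean(0)); nn=vt[2]*np.sign(vt[2,2]); q=q[abs((q-q.mean(0))@nn)<3]
    print(" normal",nn.round(3),"yaw",np.degrees(np.arctan2(nn[1],nn[0])).round(2),"tilt",np.degrees(np.arcsin(nn[2])).round(2),q.mean(0).round(1))
E
```

```text
top0 mat z 0.87
c 249 (array([519.8, 280.1]), array([49.7, 12.1]), 39.4) 135.5 [519.2 280.  134.3]
b 242 (array([554.5, 236.6]), array([50.1, 12.2]), 39.7) 135.2 [554.4 236.4 134. ]
strip 146 (array([588.9, 193.6]), array([63.4,  7.6]), 38.2) [590.3 194.   22.9]
tab 722 (array([ 548.5, -260.3]), array([25.1, 50.3]), 65.2)
lips 832 (array([554.7, 237.2]), array([114.9, 176.1]), 38.4)
(array([  0, 165, 190,   6,  11,   0,   0,   0,   0,   0,   0,   0,   0,
         0,   0,   0,   0,   0,   0,   0,   0,   0,   0,   3,   9,   7,
         6,   5, 166, 241,  23,   0,   0]), array([-66, -62, -58, -54, -50, -46, -42, -38, -34, -30, -26, -22, -18,
       -14, -10,  -6,  -2,   2,   6,  10,  14,  18,  22,  26,  30,  34,
        38,  42,  46,  50,  54,  58,  62,  66]))
wall 446 -51.4 [596.  270.7]
wall 372 -51.57 [511.9 203.2]
green 836 [ 561.4 -235.3   63.1]
 normal [0.359 0.807 0.469] yaw 66.05 tilt 27.95 [ 561.  -235.6   63.5]
scene0 mat z 2.41
c 128 (array([521.3, 283.3]), array([48.6, 14.8]), 37.6) 136.5 [521.7 282.4 135.6]
b 139 (array([556. , 239.4]), array([48.7, 14.7]), 39.3) 136.0 [556.  238.9 135.1]
strip 162 (array([591.4, 195.8]), array([65.3,  8.7]), 38.2) [593.1 195.8  22.5]
tab 652 (array([ 550.4, -257.5]), array([24.1, 50.7]), 66.5)
lips 547 (array([555.5, 239.6]), array([114.3, 177.2]), 38.7)
(array([  0,  23, 137,  50,   5,  10,   8,   0,   0,   0,   0,   0,   0,
         1,   0,   1,   0,   1,   2,   0,   2,   1,   1,   0,   5,   7,
        11,   6,  40, 166,  70,   0,   0]), array([-66, -62, -58, -54, -50, -46, -42, -38, -34, -30, -26, -22, -18,
       -14, -10,  -6,  -2,   2,   6,  10,  14,  18,  22,  26,  30,  34,
        38,  42,  46,  50,  54,  58,  62,  66]))
wall 299 -51.06 [596.5 271.9]
wall 233 -51.76 [514.6 205.6]
green 542 [ 568.8 -236.2   66. ]
 normal [0.357 0.808 0.47 ] yaw 66.18 tilt 28.01 [ 568.9 -236.4   66.1]
```

Averaged estimates from the two views:

| Item | Estimate |
|---|---|
| Red tab centre | (549.4, -258.9), z about 106 |
| Module facing | 66.1° yaw, 28° tilt (matches the text) |
| Slot | (590.2, 194.7), +x at -51.5° |
| Strip top | z about 21 |

The tool stays vertical. So I'll push the tab partly upright with the back finger, then close so the pads align it.

>>> {"api": "send_rows", "payload": {
  "steps": [
    [[0,0,0,0.644,0.5],[-0.4,-0.36,0,0,0.5],[-0.678,-0.611,0,0,0.5],[-0.678,-0.611,0,0,0.5],[-0.678,-0.611,0,0,0.5]]
  ],
  "squeeze": 12
}}

```text
time_s: 0.52
ee_pos: [245.2, 421.0, 213.3]
ee_rot: [-179.9, 0.0, 156.2]
force: [0.9, 0.9, -0.1]
gripper_width: 60.9
gripper_force: 0.0
```

>>> {"api": "send_rows", "payload": {
  "steps": [
    [[-0.678,-0.611,0,0,0.5],[-0.678,-0.611,0,0,0.5],[-0.678,-0.611,0,0,0.5],[-0.678,-0.611,0,0,0.5],[-0.678,-0.611,0,0,0.5]]
  ]
}}

```text
time_s: 0.93
ee_pos: [319.6, 254.1, 213.7]
ee_rot: [-180.0, -0.0, 156.1]
force: [1.3, 0.3, 0.4]
gripper_width: 45.5
gripper_force: 0.0
```

>>> {"api": "send_rows", "payload": {
  "steps": [
    [[-0.678,-0.611,0,0,0.5],[-0.678,-0.611,0,0,0.5],[-0.678,-0.611,0,0,0.5],[-0.678,-0.611,0,0,0.5],[-0.678,-0.611,0,0,0.5]]
  ]
}}

```text
time_s: 1.35
ee_pos: [394.1, 87.4, 213.8]
ee_rot: [180.0, -0.0, 156.1]
force: [0.9, 1.0, -1.2]
gripper_width: 45.4
gripper_force: 0.0
```

>>> {"api": "send_rows", "payload": {
  "steps": [
    [[-0.678,-0.611,0,0,0.5],[-0.678,-0.611,0,0,0.5],[-0.678,-0.611,0,0,0.5],[-0.678,-0.611,0,0,0.5],[-0.4,-0.36,0,0,0.5]]
  ]
}}

```text
time_s: 1.77
ee_pos: [463.4, -66.9, 213.6]
ee_rot: [-180.0, 0.0, 156.0]
force: [-0.1, 0.7, 0.8]
gripper_width: 45.3
gripper_force: 0.0
```

>>> {"api": "send_rows", "payload": {
  "steps": [
    [[-0.7,-0.63,0,0,0.5],[-0.7,-0.63,0,0,0.5],[-0.7,-0.63,0,0,0.5],[-0.7,-0.63,0.2,0,0.5],[-0.6,-0.54,0.2,0,0.5]]
  ]
}}

```text
time_s: 2.18
ee_pos: [538.0, -233.3, 197.6]
ee_rot: [-180.0, 0.1, 156.1]
force: [1.6, -0.1, 0.1]
gripper_width: 45.9
gripper_force: 0.0
```

>>> {"api": "send_rows", "payload": {
  "steps": [
    [[0,0,0,0,0.5],[0,0,0,0,0.5],[0,0,0,0,0.5]]
  ]
}}

```text
time_s: 2.43
ee_pos: [536.6, -230.2, 197.4]
ee_rot: [180.0, -0.1, 156.1]
force: [-0.6, -0.8, 0.6]
gripper_width: 45.6
gripper_force: 0.0
```

```bash
python3 - <<'E'
from workcell import env
from h import *
f=env.grab_frame("wrist"); np.savez("pics/w1.npz",**f); cv2.imwrite("pics/w1.png",f["pixels"][:,:,::-1])
print(f["intrinsics"].round(1).tolist(),f["cam_to_world"].round(3).tolist()); s=env.state(); print(s["ee_pos"],s["ee_rot"],s["qpos"])
E
```

```text
[[371.6, 0.0, 316.0], [0.0, 371.6, 238.4], [0.0, 0.0, 1.0]] [[0.406, 0.888, 0.216, 476.615], [0.914, -0.395, -0.095, -202.288], [0.001, 0.236, -0.972, 367.925], [0.0, 0.0, 0.0, 1.0]]
[ 536.71791112 -229.78944996  197.91190661] [ 1.79972392e+02 -5.29235916e-02  1.56135667e+02] [-2.43218877e+01  1.97241383e+01  8.99028882e+01  2.88522423e-02
  7.04261181e+01 -9.04672212e+01]
```

View pics/w1.png

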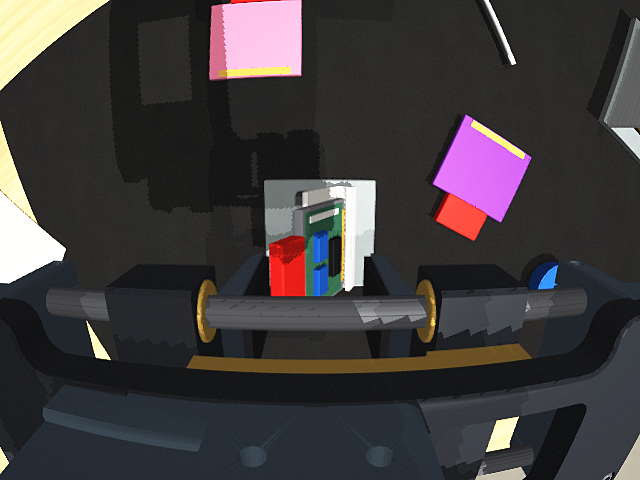

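The wrist view shows the tab at (288,265), left of the finger midline, with the green side facing right (tool +y). I'll cross-check the tab position with the fisheye depth.

```bash
cat >> h.py <<'E'
def wcloud(f):
    v,u=np.mgrid[:480,:640]; K=f["intrinsics"]; d=f["depth"]
    x=(u-K[0,2])/K[0,0]; y=(v-K[1,2])/K[1,1]; r=np.hypot(x,y)+1e-9; k=np.tan(np.minimum(r,1.5))/r
    p=np.stack([x*k*d,y*k*d,d],-1); T=f["cam_to_world"]; return p@T[:3,:3].T+T[:3,3]
E
python3 - <<'E'
from h import *
f=load("w1");P=wcloud(f);H,S,V=hue(f);v,u=np.mgrid[:480,:640]
b=(u>262)&(u<310)&(v>230)&(v<298)&((H<8)|(H>172))&(S>150)&(f["depth"]>0)
q=P[b&(P[...,2]>80)]; a=np.radians(66.1);e=np.array([np.cos(a),np.sin(a)]);n=np.array([-e[1],e[0]])
r=q[:,:2]-[549.4,-258.9]; print(len(q),np.percentile(r@e,[1,99]),np.percentile(r@n,[1,99]),np.percentile(q[:,2],[1,99]),rect(q))
b=(u>302)&(u<350)&(v>190)&(v<300)&(H>60)&(H<95)&(S>60); q=P[b];
u_,s,vt=np.linalg.svd(q-q.mean(0),full_matrices=False);print(vt[2],q.mean(0))
m=(V<60)&(u>100)&(u<250)&(v>100)&(v<200);print("mat",np.median(P[m][:,2]))
E
```

```text
2018 [-10.64302529  13.13606416] [-18.83255983  25.37814671] [ 94.37757194 122.7108806 ] (array([ 533.9, -249. ]), array([27.7, 79.7]), 61.8)
[0.4248633  0.88015777 0.21169193] [ 552.12188224 -229.90724351   68.28653701]
mat 0.44095706489690656
```

The wrist depth agrees to about 1 mm. I'll centre over the tab and descend.

>>> {"api": "send_rows", "payload": {
  "steps": [
    [[-0.585,-0.53,0,0,0.5],[0,0,0.3,0,0.5],[0,0,0.5,0,0.5],[0,0,0.5,0,0.5],[0,0,0.4,0,0.5]]
  ]
}}

```text
time_s: 2.9
ee_pos: [549.5, -258.0, 129.5]
ee_rot: [180.0, -0.0, 156.2]
force: [0.1, 0.4, -0.4]
gripper_width: 45.5
gripper_force: 0.0
```

>>> {"api": "send_rows", "payload": {
  "steps": [
    [[0,0,0.4,0,0.5],[0,0,0.25,0,0.5],[0,0,0.17,0,0.5],[0,0,0,0,0.5],[0,0,0,0,0.5]]
  ]
}}

```text
time_s: 3.32
ee_pos: [550.3, -259.3, 97.7]
ee_rot: [180.0, 0.0, 156.1]
force: [0.3, -0.1, 0.6]
gripper_width: 45.7
gripper_force: 0.0
```

>>> {"api": "send_rows", "payload": {
  "steps": [
    [[0,0.1,0,0,0.38],[0,0.1,0,0,0.38],[0,0.1,0,0,0.38],[0,0,0,0,0.38],[0,0,0,0,0.38]]
  ]
}}

```text
time_s: 3.73
ee_pos: [555.4, -248.7, 97.6]
ee_rot: [-180.0, 0.1, 156.1]
force: [-0.1, -0.6, 0.8]
gripper_width: 35.1
gripper_force: 0.6
```

>>> {"api": "send_rows", "payload": {
  "steps": [
    [[0,0.1,0,0,0.38],[0,0.1,0,0,0.38],[0,0.1,0,0,0.38],[0,0.15,0,0,0.38],[0,0,0,0,0.38]]
  ]
}}

```text
time_s: 4.15
ee_pos: [562.5, -230.9, 96.9]
ee_rot: [179.9, -0.0, 156.1]
force: [-0.1, -0.8, -1.1]
gripper_width: 34.6
gripper_force: 0.2
```

```bash
python3 - <<'E'
from workcell import env
from h import *
f=env.grab_frame("wrist");g=env.grab_frame("scene")
cv2.imwrite("pics/w2.png",np.hstack([cv2.resize(f["pixels"][170:320,210:410,::-1],(400,300)),cv2.resize(g["pixels"][280:430,130:330,::-1],(400,300))]))
print(env.state()["ee_pos"],env.state()["force"])
E
```

```text
[ 562.2059966  -231.65441139   96.8991794 ] [ 0.19711592 -0.31693051 -0.18547355]
```

View pics/w2.png

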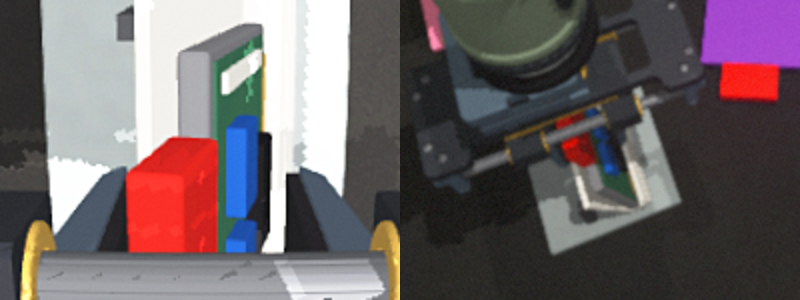

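The module has come partly upright between the fingers with almost no force. I'll push on until the closing point lies over the ledge, then close.

>>> {"api": "send_rows", "payload": {
  "steps": [
    [[0,0.1,0,0,0.38],[0,0.1,0,0,0.36],[0,0.1,0,0,0.32],[0,0.05,0,0,0.26],[0,0,0,0,0.2]]
  ]
}}

```text
time_s: 4.67
ee_pos: [568.1, -218.8, 97.1]
ee_rot: [180.0, 0.0, 156.1]
force: [0.1, -0.1, 0.1]
gripper_width: 20.3
gripper_force: 0.1
```

>>> {"api": "send_rows", "payload": {
  "steps": [
    [[0,0,0,0,0.14],[0,0,0,0,0.1],[0,0,0,0,0],[0,0,0,0,0],[0,0,0,0,0]]
  ],
  "squeeze": 15
}}

```text
time_s: 5.08
ee_pos: [567.7, -219.5, 96.9]
ee_rot: [180.0, -0.0, 156.1]
force: [0.8, 0.0, -1.6]
gripper_width: 11.7
gripper_force: 15.0
```

The opening is 11.7 mm, so the tab lies flat between the pads. I'll firm up the grip and lift.

>>> {"api": "send_rows", "payload": {
  "steps": [
    [[0,0,0,0,0],[0,0,0,0,0],[0,0,-0.1,0,0],[0,0,-0.2,0,0],[0,0,-0.3,0,0]]
  ],
  "squeeze": 50
}}

```text
time_s: 5.5
ee_pos: [567.0, -219.1, 120.7]
ee_rot: [180.0, -0.2, 156.1]
force: [1.0, 0.1, -3.5]
gripper_width: 11.8
gripper_force: 50.0
```

>>> {"api": "send_rows", "payload": {
  "steps": [
    [[0,0,-0.7,0,0],[0,0,-0.8,0,0],[0,0,-0.8,0,0],[0,0,-0.2,0,0],[0,0,0,0,0]]
  ]
}}

```text
time_s: 5.92
ee_pos: [569.3, -220.0, 224.6]
ee_rot: [180.0, 0.4, 156.1]
force: [0.2, -0.1, -2.8]
gripper_width: 11.8
gripper_force: 50.0
```

```bash
python3 - <<'E'
from workcell import env
from h import *
f=env.grab_frame("wrist");g=env.grab_frame("scene");np.savez("pics/w3.npz",**f)
cv2.imwrite("pics/w3.png",np.hstack([cv2.resize(f["pixels"][170:320,210:410,::-1],(400,300)),cv2.resize(g["pixels"][250:430,130:370,::-1],(400,300))]))
print(env.state()["ee_pos"],env.state()["ee_rot"],env.state()["force"],env.state()["torque"])
E
```

```text
[ 566.9908074  -219.04647967  219.90057117] [ 1.79995122e+02 -1.26171065e-01  1.56102988e+02] [ 0.38700398  0.36830934 -3.81095846] [-0.00642949 -0.06591388  0.02756309]
```

View pics/w3.png

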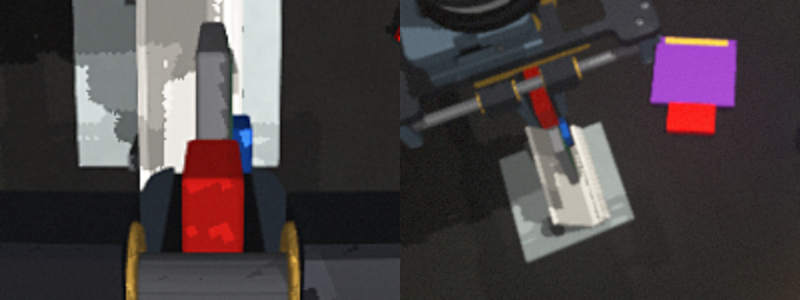

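The module is held vertically and clear of the stand. Next I'll measure its pose in the hand (offset along tool x, height, in-plane tilt) from the wrist view.

```bash
python3 - <<'E'
from workcell import env
from h import *
from scipy.spatial.transform import Rotation as R
f=load("w3");P=wcloud(f);H,S,V=hue(f);v,u=np.mgrid[:480,:640]
s=env.state(); T=R.from_euler("xyz",s["ee_rot"],degrees=True).as_matrix()
q=(P-s["ee_pos"])@T; d=f["depth"]>0
b=d&(abs(q[...,1])<25)&(abs(q[...,0])<80)&(q[...,2]<110)&(q[...,2]>-40)&(v<300)
red=b&((H<8)|(H>172))&(S>150)
pr=lambda n,m:print(n,m.sum(),np.percentile(q[m],[2,50,98],axis=0).round(1).tolist())
pr("red",red); print(" tab end edge x by z:",[(z,np.percentile(q[red&(abs(q[...,2]-z)<3)][:,0],[50,95]).round(1).tolist()) for z in(-12,-6,0,6)if (red&(abs(q[...,2]-z)<3)).sum()>5])
gr=b&(S<40)&(V>60)&(q[...,0]>20); pr("grey",gr)
for r in range(180,250,6):
    m=gr[r]; 
    if m.any(): print(r,u[r][m].min(),u[r][m].max(),np.median(q[r][m],0).round(1))
E
```

```text
red 508 [[22.8, -4.1, -39.8], [23.7, 1.3, -28.0], [24.2, 6.8, -12.4]]
 tab end edge x by z: [(-12, [23.6, 23.8])]
grey 846 [[24.3, -2.3, -11.6], [34.8, 1.3, -10.3], [43.4, 7.4, 37.3]]
186 317 323 [41.7  3.8 45.8]
192 311 314 [43.2 -0.4  4.5]
198 308 327 [ 42.4   2.  -10.1]
204 308 328 [ 39.7   2.  -10.2]
210 308 329 [ 36.9   1.8 -10.1]
216 308 329 [ 34.2   2.2 -10.2]
222 308 324 [ 31.5   1.3 -10.4]
228 308 324 [ 28.7   1.3 -10.5]
234 308 324 [ 25.9   1.3 -10.3]
```

Held pose: the plate's top edge is 10 mm above the TCP, so the contact edge is about 70 mm below it. The along-slot offset is between -1.4 and +0.3 mm. Next I'll turn through 117.6° at this height, then travel to the rack.

>>> {"api": "send_rows", "payload": {
  "steps": [
    [[0,0,-0.3,0.5,0],[0,0,-0.3,0.9,0],[0,0,0,0.9,0],[0,0,0,0.9,0],[0,0,0,0.9,0]]
  ]
}}

```text
time_s: 6.43
ee_pos: [566.6, -219.0, 242.1]
ee_rot: [-179.8, -0.3, 127.6]
force: [-0.1, -0.2, -1.3]
gripper_width: 11.7
gripper_force: 50.0
```

>>> {"api": "send_rows", "payload": {
  "steps": [
    [[0,0,0,0.9,0],[0,0,0,0.9,0],[0,0,0,0.9,0],[0,0,0,0.9,0],[0,0,0,0.9,0]]
  ]
}}

```text
time_s: 6.85
ee_pos: [566.5, -218.9, 241.8]
ee_rot: [-179.7, -0.2, 96.7]
force: [0.4, 0.1, -3.6]
gripper_width: 12.0
gripper_force: 50.0
```

>>> {"api": "send_rows", "payload": {
  "steps": [
    [[0,0,0,0.9,0],[0,0,0,0.9,0],[0,0,0,0.9,0],[0,0,0,0.9,0],[0,0,0,0.9,0]]
  ]
}}

```text
time_s: 7.27
ee_pos: [566.5, -218.9, 241.8]
ee_rot: [-179.6, 0.0, 65.7]
force: [-0.8, 0.2, -3.0]
gripper_width: 11.9
gripper_force: 50.0
```

>>> {"api": "send_rows", "payload": {
  "steps": [
    [[0,0,0,0.9,0],[0,0,0,0.9,0],[0,0,0,0.9,0],[0,0,0,0.9,0],[0,0,0,0.4,0]]
  ]
}}

```text
time_s: 7.68
ee_pos: [566.6, -218.9, 241.8]
ee_rot: [-179.7, 0.2, 38.3]
force: [0.9, 0.8, -2.9]
gripper_width: 12.0
gripper_force: 50.0
```

>>> {"api": "send_rows", "payload": {
  "steps": [
    [[0,0,0,0,0],[0,0,0,0,0]]
  ]
}}

```text
time_s: 7.85
ee_pos: [566.9, -219.0, 242.8]
ee_rot: [-179.8, 0.1, 38.6]
force: [-0.6, 0.0, -3.5]
gripper_width: 11.7
gripper_force: 50.0
```

>>> {"api": "send_rows", "payload": {
  "steps": [
    [[0.3,-0.335,0,0,0],[0.6,-0.67,0,0,0],[0.6,-0.67,0,0,0],[0.6,-0.67,0,0,0],[0.6,-0.67,0,0,0]]
  ]
}}

```text
time_s: 8.27
ee_pos: [576.5, -56.4, 244.0]
ee_rot: [-179.9, 0.1, 38.6]
force: [0.9, 0.6, -3.1]
gripper_width: 11.9
gripper_force: 50.0
```

>>> {"api": "send_rows", "payload": {
  "steps": [
    [[0.6,-0.67,0,0,0],[0.6,-0.67,0,0,0],[0.6,-0.67,0,0,0],[0.6,-0.67,0,0,0],[0.6,-0.67,0,0,0]]
  ]
}}

```text
time_s: 8.68
ee_pos: [586.9, 123.4, 244.0]
ee_rot: [-179.9, 0.1, 38.6]
force: [0.2, 0.4, -3.9]
gripper_width: 11.9
gripper_force: 50.0
```

>>> {"api": "send_rows", "payload": {
  "steps": [
    [[0.6,-0.67,0,0,0],[0.4,-0.45,0,0,0],[0.2,-0.22,0,0,0],[0,0,0,0,0],[0,0,0,0,0]]
  ]
}}

```text
time_s: 9.1
ee_pos: [591.4, 193.1, 244.2]
ee_rot: [180.0, 0.1, 38.6]
force: [-0.3, -0.6, -3.2]
gripper_width: 11.8
gripper_force: 50.0
```

>>> {"api": "send_rows", "payload": {
  "steps": [
    [[0,0,0.5,0,0],[0,0,0.8,0,0],[0,0,0.5,0,0],[0,0,0,0,0],[0,0,0,0,0]]
  ]
}}

```text
time_s: 9.52
ee_pos: [591.3, 191.8, 172.5]
ee_rot: [-180.0, 0.2, 38.4]
force: [0.1, 0.2, -1.7]
gripper_width: 11.8
gripper_force: 50.0
```

```bash
python3 - <<'E'
from workcell import env
from h import *
fs={}
for n in("wrist","scene","top"):
    f=env.grab_frame(n);np.savez(f"pics/{n}4.npz",**f);fs[n]=f["pixels"][:,:,::-1]
z=lambda im,x,y,w,h:cv2.resize(im[y:y+h,x:x+w],(400,300),interpolation=cv2.INTER_CUBIC)
cv2.imwrite("pics/c4.png",np.hstack([z(fs["wrist"],220,110,240,180),z(fs["scene"],340,110,160,120)]))
s=env.state();print(s["ee_pos"],s["ee_rot"])
E
```

```text
[593.11690229 193.203537   175.31534987] [179.91058765  -0.21052578  38.48411119]
```

View pics/c4.png

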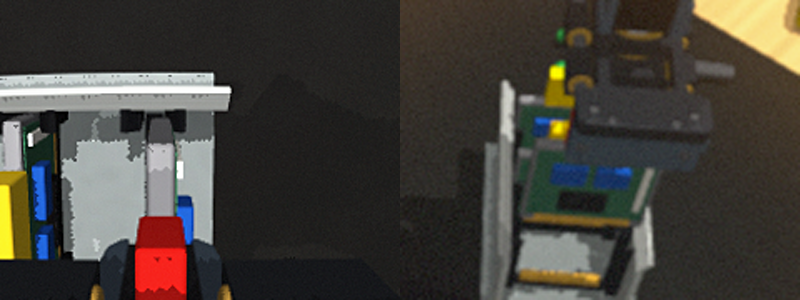

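The wrist view shows the plate's end heading for the gap between the black ribs on the far wall. The scene view shows the plate between the two walls with its component side facing away from the neighbours. Next I'll measure the relative offsets.

```bash
python3 - <<'E'
from workcell import env
from h import *
from scipy.spatial.transform import Rotation as R
s=env.state(); qp=[s["ee_pos"].round(2)]
T=R.from_euler("xyz",[180,0,38.5],degrees=True).as_matrix(); o=np.array([591.5,192.7,173.5])
pr=lambda n,a:print(n,len(a),np.percentile(a,[3,50,97],axis=0).round(1).tolist() if len(a) else"")
for n in("wrist","scene","top"):
    f=load(n+"4");P=(wcloud if n=="wrist" else cloud)(f);H,S,V=hue(f);d=f["depth"]>0
    q=(P-o)@T; X,Y,Z=q[...,0],q[...,1],q[...,2]; wz=P[...,2]
    print("==",n)
    nb=d&(abs(X)<110)&(Y>-180)&(Y<60)
    lip=nb&(S<60)&(V>70)&(abs(wz-89)<4)&(abs(X)>40)
    for sg in(1,-1):
        a=q[lip&(X*sg>0)]; pr(f"lip{sg}",a)
        if len(a)>20: l=cv2.fitLine(a[:,:2].astype(np.float32),cv2.DIST_HUBER,0,.1,.1).ravel(); print("  angle from -y/y axis deg",np.degrees(np.arctan(l[0]/l[1])).round(2))
    yel=d&(H>20)&(H<35)&(S>140)&(wz>125)&(wz<142)&(abs(X)<40)&(Y<-30)&(Y>-140); 
    pr("yellow b",q[yel&(Y>-84)]);pr("yellow c",q[yel&(Y<-84)])
    pr("red",q[d&((H<8)|(H>172))&(S>150)&(abs(X)<40)&(abs(Y)<20)&(wz>150)])
    pl=d&(abs(Y)<16)&(abs(X)<60)&(wz>98)&(wz<190)
    gr=pl&(H>60)&(H<95)&(S>60); pr("green",q[gr])
    pr("grey plate",q[pl&(S<60)&(V>60)])
    pr("strip",q[nb&(H>15)&(H<35)&(S>100)&(wz>15)&(wz<32)&(abs(X)<45)&(abs(Y)<20)])
    pr("brass edge",q[pl&(H>12)&(H<35)&(S>100)&(abs(wz-103)<10)])
E
```

```text
== wrist
lip1 1576 [[53.0, -140.1, 84.0], [55.8, -53.0, 85.9], [57.9, 22.8, 88.3]]
  angle from -y/y axis deg -0.04
lip-1 0 
yellow b 1009 [[0.0, -64.5, 39.2], [13.5, -58.0, 40.6], [26.2, -53.0, 47.7]]
yellow c 1494 [[-18.9, -120.2, 38.8], [4.3, -112.6, 40.2], [25.8, -108.8, 47.6]]
red 2516 [[-16.2, -5.6, -37.1], [17.0, 0.0, -35.8], [26.7, 5.6, -12.3]]
green 62 [[16.1, -7.6, -13.6], [31.5, 4.2, -1.2], [43.4, 7.5, 33.5]]
grey plate 1045 [[18.3, -3.6, -6.2], [38.7, 0.5, -4.5], [46.5, 5.8, 50.4]]
strip 0 
brass edge 0 
== scene
lip1 81 [[51.0, -18.9, 81.5], [54.4, 6.0, 84.7], [58.0, 28.2, 88.1]]
  angle from -y/y axis deg -1.55
lip-1 218 [[-55.9, -141.1, 81.3], [-53.2, -52.8, 84.4], [-49.4, 26.1, 88.0]]
  angle from -y/y axis deg 0.01
yellow b 41 [[-23.2, -64.2, 36.6], [-17.4, -55.4, 39.1], [-11.7, -51.9, 43.1]]
yellow c 48 [[-23.9, -120.9, 36.0], [-19.1, -110.9, 39.0], [-13.8, -108.1, 47.4]]
red 0 
green 488 [[-37.0, 2.9, 0.6], [-10.3, 4.6, 36.8], [39.7, 6.6, 61.1]]
grey plate 249 [[-41.8, -0.9, -9.5], [-23.7, 4.3, 19.4], [46.3, 7.4, 67.1]]
strip 166 [[-28.3, -6.0, 146.8], [4.3, -1.3, 151.5], [32.4, 1.1, 157.3]]
brass edge 87 [[-28.7, 3.2, 62.6], [4.5, 4.7, 65.9], [36.1, 6.3, 69.7]]
== top
lip1 41 [[49.8, 15.1, 83.8], [52.5, 23.0, 86.1], [55.2, 30.1, 88.2]]
  angle from -y/y axis deg 1.39
lip-1 271 [[-58.3, -94.1, 83.0], [-56.2, -34.8, 85.7], [-52.9, 26.6, 88.1]]
  angle from -y/y axis deg 0.15
yellow b 116 [[-26.4, -62.6, 37.8], [-19.3, -55.2, 40.1], [-6.7, -51.6, 47.3]]
yellow c 0 
red 82 [[-24.8, -5.5, -96.3], [-23.5, -0.2, -36.3], [-5.8, 8.8, -13.1]]
green 51 [[-41.3, 5.7, -4.9], [-35.2, 6.4, 15.1], [-27.7, 6.6, 41.3]]
grey plate 101 [[-44.0, -1.8, -9.8], [-36.1, 1.2, -7.5], [-25.3, 5.3, 62.4]]
strip 86 [[-31.1, -3.9, 146.6], [-11.2, -0.5, 150.5], [20.4, 1.4, 155.6]]
brass edge 17 [[-43.7, 5.1, 61.1], [-30.2, 6.3, 66.3], [-17.2, 6.7, 69.6]]
```

The measurements agree that the slot lies about 1 mm towards -x and 2.5 mm towards -y in the tool frame. I'll correct for that and descend in stages while watching the force.

>>> {"api": "send_rows", "payload": {
  "steps": [
    [[-0.025,-0.063,0,0,0],[0,0,0.1,0,0],[0,0,0.1,0,0],[0,0,0,0,0],[0,0,0,0,0]]
  ]
}}

```text
time_s: 10.08
ee_pos: [589.1, 195.0, 164.8]
ee_rot: [-180.0, 0.0, 38.5]
force: [0.4, 0.6, -3.6]
gripper_width: 12.0
gripper_force: 50.0
```

>>> {"api": "send_rows", "payload": {
  "steps": [
    [[0,0,0.1,0,0],[0,0,0.1,0,0],[0,0,0.1,0,0],[0,0,0,0,0],[0,0,0,0,0]]
  ]
}}

```text
time_s: 10.5
ee_pos: [589.1, 194.9, 152.6]
ee_rot: [-180.0, 0.1, 38.5]
force: [0.8, 0.1, -2.8]
gripper_width: 12.0
gripper_force: 50.0
```

```bash
python3 - <<'E'
from workcell import env
from h import *
from scipy.spatial.transform import Rotation as R
T=R.from_euler("xyz",[180,0,38.5],degrees=True).as_matrix(); s=env.state();o=s["ee_pos"];print(o)
pr=lambda n,a:print(n,len(a),np.percentile(a,[3,50,97],axis=0).round(1).tolist() if len(a) else"")
fs=[]
for n in("wrist","scene"):
    f=env.grab_frame(n);np.savez(f"pics/{n}5.npz",**f);P=(wcloud if n=="wrist" else cloud)(f);H,S,V=hue(f);d=f["depth"]>0
    q=(P-o)@T; X,Y,Z=q[...,0],q[...,1],q[...,2]; wz=P[...,2];print(n)
    nb=d&(abs(X)<110)&(Y>-180)&(Y<60); lip=nb&(S<60)&(V>70)&(abs(wz-89)<4)&(abs(X)>50)
    pr("lip1",q[lip&(X>0)]);pr("lip-1",q[lip&(X<0)])
    yel=d&(H>20)&(H<35)&(S>140)&(wz>125)&(wz<142)&(abs(X)<40)&(Y<-30)&(Y>-140); pr("yb",q[yel&(Y>-84)])
    pl=d&(abs(Y)<12)&(abs(X)<60)&(wz>95)
    pr("red",q[d&((H<8)|(H>172))&(S>150)&(abs(X)<40)&(abs(Y)<20)&(wz>130)]);pr("green",q[pl&(H>60)&(H<95)&(S>60)]);pr("grey",q[pl&(S<60)&(V>60)])
    pr("strip",q[nb&(H>15)&(H<35)&(S>100)&(wz>15)&(wz<32)&(abs(X)<45)&(abs(Y)<20)])
    fs.append(f["pixels"][:,:,::-1])
z=lambda im,x,y,w,h:cv2.resize(im[y:y+h,x:x+w],(400,300),interpolation=cv2.INTER_CUBIC)
cv2.imwrite("pics/c5.png",np.hstack([z(fs[0],240,120,160,120),z(fs[1],370,140,100,75)]))
E
```

```text
[589.1446758  194.88737643 152.62144819]
wrist
lip1 1915 [[53.7, -137.3, 63.3], [56.4, -48.9, 65.1], [58.6, 27.1, 67.3]]
lip-1 0 
yb 905 [[6.8, -61.2, 18.3], [17.1, -54.8, 19.7], [26.7, -50.0, 26.2]]
red 2509 [[-15.5, -6.2, -38.2], [17.7, -0.6, -36.9], [27.4, 4.8, -13.4]]
green 196 [[-11.1, -9.8, -117.7], [17.4, 3.5, -37.8], [43.6, 7.3, 12.0]]
grey 3226 [[27.9, -8.1, -96.4], [32.9, -0.6, -94.3], [47.0, 7.0, 19.0]]
strip 0 
scene
lip1 90 [[52.1, -21.9, 60.8], [55.1, 6.0, 63.9], [58.2, 31.6, 67.2]]
lip-1 193 [[-55.3, -137.6, 60.7], [-53.0, -47.9, 63.4], [-50.2, 29.5, 66.5]]
yb 39 [[-22.7, -58.9, 15.8], [-18.6, -51.6, 18.6], [-13.5, -49.0, 27.2]]
red 0 
green 395 [[-37.6, 2.1, 0.4], [-17.9, 3.8, 35.0], [35.3, 8.3, 56.6]]
grey 289 [[-41.3, -8.9, -196.5], [-23.3, 3.4, -3.9], [45.7, 10.9, 52.9]]
strip 159 [[-28.2, -2.0, 126.1], [3.2, 2.2, 130.4], [32.7, 4.8, 137.1]]
```

View pics/c5.png

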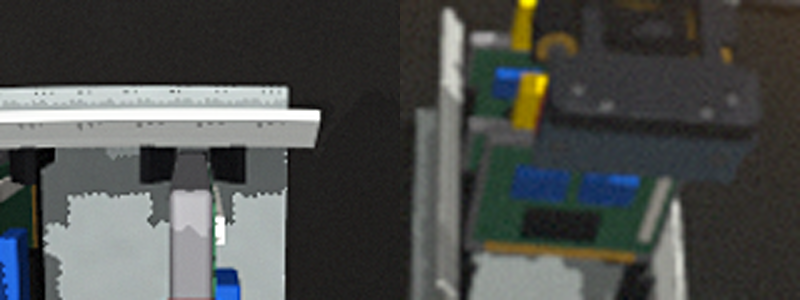

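The plate end sits centred between the rib pair (about 194 against 191 in the crop). The plate fits between the walls in the scene view. The residuals are about +1 mm in y and -0.7 mm in x, so I'll apply those and continue down gently.

>>> {"api": "send_rows", "payload": {
  "steps": [
    [[-0.016,0.022,0,0,0],[0,0,0.05,0,0],[0,0,0.05,0,0],[0,0,0.05,0,0],[0,0,0,0,0]]
  ]
}}

```text
time_s: 11.02
ee_pos: [589.1, 193.8, 146.6]
ee_rot: [-180.0, 0.1, 38.5]
force: [-0.7, -0.2, -2.9]
gripper_width: 11.6
gripper_force: 50.0
```

>>> {"api": "send_rows", "payload": {
  "steps": [
    [[0,0,0.05,0,0],[0,0,0.05,0,0],[0,0,0.05,0,0],[0,0,0.05,0,0],[0,0,0,0,0]]
  ]
}}

```text
time_s: 11.43
ee_pos: [589.1, 193.8, 138.5]
ee_rot: [-180.0, 0.1, 38.5]
force: [0.3, 0.0, -2.8]
gripper_width: 12.0
gripper_force: 50.0
```

>>> {"api": "send_rows", "payload": {
  "steps": [
    [[0,0,0.08,0,0],[0,0,0.08,0,0],[0,0,0.08,0,0],[0,0,0.08,0,0],[0,0,0,0,0]]
  ]
}}

```text
time_s: 11.85
ee_pos: [588.9, 193.7, 125.4]
ee_rot: [-180.0, 0.1, 38.5]
force: [-0.6, 0.4, -3.5]
gripper_width: 11.6
gripper_force: 50.0
```

>>> {"api": "send_rows", "payload": {
  "steps": [
    [[0,0,0.08,0,0],[0,0,0.08,0,0],[0,0,0.08,0,0],[0,0,0.08,0,0],[0,0,0,0,0]]
  ]
}}

```text
time_s: 12.27
ee_pos: [588.9, 193.7, 112.6]
ee_rot: [-180.0, 0.1, 38.5]
force: [0.2, -0.1, -3.5]
gripper_width: 11.8
gripper_force: 50.0
```

>>> {"api": "send_rows", "payload": {
  "steps": [
    [[0,0,0.06,0,0],[0,0,0.06,0,0],[0,0,0.06,0,0],[0,0,0.05,0,0],[0,0,0,0,0]]
  ]
}}

```text
time_s: 12.68
ee_pos: [589.1, 193.8, 103.8]
ee_rot: [-180.0, 0.0, 38.5]
force: [-0.6, 0.4, -3.4]
gripper_width: 11.8
gripper_force: 50.0
```

>>> {"api": "send_rows", "payload": {
  "steps": [
    [[0,0,0.04,0,0],[0,0,0.04,0,0],[0,0,0.04,0,0],[0,0,0,0,0]]
  ]
}}

```text
time_s: 13.02
ee_pos: [589.2, 193.8, 99.2]
ee_rot: [-180.0, 0.0, 38.5]
force: [0.2, -0.0, -3.7]
gripper_width: 11.4
gripper_force: 50.0
```

>>> {"api": "send_rows", "payload": {
  "steps": [
    [[0,0,0.03,0,0],[0,0,0.03,0,0],[0,0,0.03,0,0],[0,0,0,0,0]]
  ]
}}

```text
time_s: 13.35
ee_pos: [589.6, 193.9, 96.5]
ee_rot: [180.0, -0.0, 38.5]
force: [-1.2, -0.6, 0.7]
gripper_width: 11.6
gripper_force: 50.0
```

>>> {"api": "send_rows", "payload": {
  "steps": [
    [[0,0,0.025,0,0],[0,0,0.025,0,0],[0,0,0,0,0]]
  ]
}}

```text
time_s: 13.6
ee_pos: [589.6, 193.9, 94.6]
ee_rot: [180.0, -0.0, 38.5]
force: [-2.3, -1.5, 3.9]
gripper_width: 11.9
gripper_force: 50.0
```

>>> {"api": "send_rows", "payload": {
  "steps": [
    [[0,0,0.025,0,0],[0,0,0.025,0,0],[0,0,0,0,0]]
  ]
}}

```text
time_s: 13.85
ee_pos: [589.6, 193.9, 92.3]
ee_rot: [180.0, -0.0, 38.5]
force: [-1.9, 0.0, 5.3]
gripper_width: 11.8
gripper_force: 50.0
```

The strip is in contact at about 8 N. I'll continue in 1 mm steps and look for the force rise at the stop.

>>> {"api": "send_rows", "payload": {
  "steps": [
    [[0,0,0.025,0,0],[0,0,0.025,0,0],[0,0,0,0,0]]
  ]
}}

```text
time_s: 14.1
ee_pos: [589.6, 193.9, 90.1]
ee_rot: [180.0, -0.0, 38.5]
force: [-0.7, -0.5, 4.2]
gripper_width: 11.8
gripper_force: 50.0
```

>>> {"api": "send_rows", "payload": {
  "steps": [
    [[0,0,0.025,0,0],[0,0,0,0,0]]
  ]
}}

```text
time_s: 14.27
ee_pos: [589.6, 193.9, 89.0]
ee_rot: [180.0, -0.0, 38.5]
force: [-0.5, -0.2, 4.1]
gripper_width: 11.6
gripper_force: 50.0
```

>>> {"api": "send_rows", "payload": {
  "steps": [
    [[0,0,0.025,0,0],[0,0,0,0,0]]
  ]
}}

```text
time_s: 14.43
ee_pos: [589.7, 193.9, 88.8]
ee_rot: [180.0, -0.0, 38.5]
force: [-2.3, -1.7, 8.9]
gripper_width: 11.8
gripper_force: 50.0
```

>>> {"api": "send_rows", "payload": {
  "steps": [
    [[0,0,0.015,0,0],[0,0,0,0,0]]
  ]
}}

```text
time_s: 14.6
ee_pos: [589.7, 194.0, 88.8]
ee_rot: [180.0, -0.1, 38.5]
force: [-2.8, -1.3, 11.3]
gripper_width: 12.0
gripper_force: 50.0
```

>>> {"api": "send_rows", "payload": {
  "steps": [
    [[0,0,0.015,0,0],[0,0,0,0,0]]
  ]
}}

```text
time_s: 14.77
ee_pos: [589.7, 193.9, 88.8]
ee_rot: [180.0, -0.1, 38.5]
force: [-3.8, -1.2, 15.0]
gripper_width: 11.8
gripper_force: 50.0
```

The TCP is fixed at 88.8 mm while the force climbs. Contact began at about 97, so travel is about 8 mm, which means the solid stop. One more light push to seat it squarely, then unload and release with a small opening.

>>> {"api": "send_rows", "payload": {
  "steps": [
    [[0,0,0.02,0,0],[0,0,0.01,0,0],[0,0,0,0,0]]
  ]
}}

```text
time_s: 15.02
ee_pos: [589.7, 193.9, 88.8]
ee_rot: [180.0, -0.1, 38.5]
force: [-5.4, -1.5, 19.4]
gripper_width: 11.5
gripper_force: 50.0
```

>>> {"api": "send_rows", "payload": {
  "steps": [
    [[0,0,-0.03,0,0],[0,0,0,0,0.25],[0,0,0,0,0.3],[0,0,0,0,0.3],[0,0,0,0,0.3]]
  ]
}}

```text
time_s: 15.43
ee_pos: [589.3, 193.8, 85.9]
ee_rot: [-180.0, 0.0, 38.5]
force: [0.4, 0.7, -0.0]
gripper_width: 27.4
gripper_force: 0.0
```

```bash
python3 - <<'E'
from workcell import env
from h import *
fs=[env.grab_frame(n)["pixels"][:,:,::-1] for n in("wrist","scene")]
z=lambda im,x,y,w,h:cv2.resize(im[y:y+h,x:x+w],(400,300),interpolation=cv2.INTER_CUBIC)
cv2.imwrite("pics/c6.png",np.hstack([z(fs[0],220,120,200,150),z(fs[1],360,130,120,90)]))
s=env.state();print(s["ee_pos"],s["force"],s["gripper_width"],s["gripper_force"])
E
```

```text
[589.33177407 193.84183899  86.11079485] [-0.28414757  0.54567555  0.12635736] 27.37755846047412 0.0
```

View pics/c6.png

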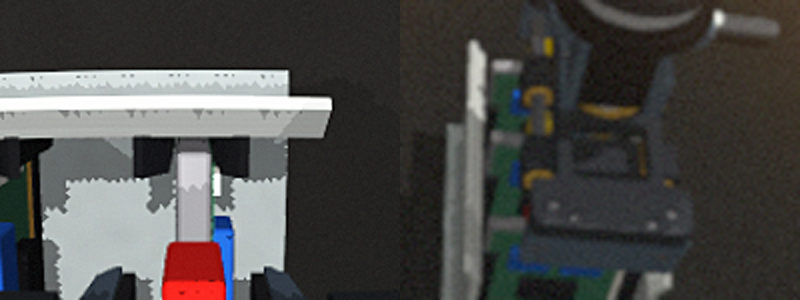

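The module stands between the ribs with both fingers clear of the tab. I'll retreat straight up.

>>> {"api": "send_rows", "payload": {
  "steps": [
    [[0,0,-0.2,0,0.3],[0,0,-0.5,0,0.3],[0,0,-0.9,0,0.3],[0,0,-1,0,0.3],[0,0,-1,0,0.3]]
  ]
}}

```text
time_s: 15.95
ee_pos: [589.0, 193.7, 232.4]
ee_rot: [-180.0, 0.0, 38.5]
force: [0.8, -0.1, -0.1]
gripper_width: 27.5
gripper_force: 0.0
```

>>> {"api": "send_rows", "payload": {
  "steps": [
    [[-1,0,-0.2,0,0.3],[-1,0,0,0,0.3],[-1,0,0,0,0.3],[-1,0,0,0,0.3],[-0.6,0,0,0,0.3]]
  ]
}}

```text
time_s: 16.37
ee_pos: [442.1, 77.5, 239.3]
ee_rot: [180.0, 0.1, 38.5]
force: [-0.7, -0.5, -0.3]
gripper_width: 27.2
gripper_force: 0.0
```

>>> {"api": "send_rows", "payload": {
  "steps": [
    [[0,0,0,0,0.3],[0,0,0,0,0.3],[0,0,0,0,0.3]]
  ]
}}

```text
time_s: 16.62
ee_pos: [446.5, 79.6, 239.4]
ee_rot: [180.0, -0.1, 38.5]
force: [0.4, 0.8, 0.2]
gripper_width: 27.0
gripper_force: 0.0
```

```bash
python3 - <<'E'
from workcell import env
from h import *
fs=[]
for n in("top","scene"):
    f=env.grab_frame(n);fs.append(f["pixels"][:,:,::-1]);P=cloud(f);H,S,V=hue(f);d=f["depth"]>0
    yel=(H>20)&(H<35)&(S>140)&(V>90);red=((H<8)|(H>172))&(S>150)
    for nm,x,y,c in(("c",520,282,yel),("b",556,238,yel),("mod",590,194,red)):
        m=d&(np.hypot(P[...,0]-x,P[...,1]-y)<36)&c&(P[...,2]>100); zt=np.percentile(P[m][:,2],90);q=P[m&(abs(P[...,2]-zt)<3)]
        print(n,nm,len(q),rect(q),zt.round(1))
z=lambda im,x,y,w,h:cv2.resize(im[y:y+h,x:x+w],(400,300),interpolation=cv2.INTER_CUBIC)
cv2.imwrite("pics/c7.png",np.hstack([z(fs[0],80,165,180,150),z(fs[1],340,115,160,120)]))
E
```

```text
top c 260 (array([519.8, 280.4]), array([49.8, 12.8]), 38.8) 135.3
top b 246 (array([554.4, 236.5]), array([50.3, 12.3]), 38.8) 135.1
top mod 235 (array([589.4, 192. ]), array([48.3, 11.8]), 39.8) 127.8
scene c 131 (array([520.8, 282.8]), array([50.1, 13.6]), 36.1) 135.9
scene b 146 (array([555.8, 239.7]), array([48.5, 14.5]), 38.3) 135.8
scene mod 155 (array([590.7, 194.6]), array([48.9, 14.9]), 38.3) 128.6
```

View pics/c7.png

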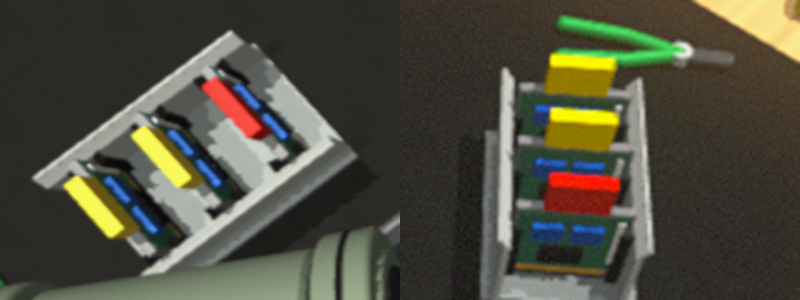

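The red-tab module stands in line with its neighbours (56 mm spacing, same facing, upright), and the neighbours haven't moved. I'm handing it in.

```bash
python3 -c "
from workcell import env
print(env.job_done())"
```

```text
the job is handed in; nothing more can be done
None
```

The red-tabbed module is upright in the free slot, facing the same way as its neighbours, pushed about 8 mm down onto the solid stop with roughly 23 N at most and released; the job is handed in, but no verdict came back.

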